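# Put the dried seed trays back on their tiered stand

### The job

The two washed seed trays have dried on the sloping rack. Put them back on the tiered stand: the green one with the big corner holes on the lower step of the posts, then the orange one with the small holes on the upper step, each level and fully home with all four corner holes over their own posts. Lower each tray down the posts gently, without letting it drop, and leave the bottle, the jar, the two pots and the hand rake where they are.

Things in the scene. Friction and masses are not known exactly. Their poses are not given: they have to be found in the camera images.
- stand: White steel tiered stand bolted to the bench, left or right of the middle: deck 250 (x) x 200 (y) mm, its surface 10 mm above the bench, lip to 22 mm, and four upright stepped round posts centred at x = +-95, y = +-70 mm, 190 mm tall. Origin: middle of the deck at bench level; z up; turned up to 0.5 rad
- lower_step (a point): Middle of the stand at the height of the lower step, 75 mm above the bench: here all four posts narrow from 26 to 18 mm diameter, leaving a flat ledge on which the green tray's underside rests; axes as the stand's
- upper_step (a point): Middle of the stand at the height of the upper step, 150 mm above the bench: here all four posts narrow from 18 mm (edge chamfered 1.5 mm) to 9 mm diameter, leaving a ledge on which the orange tray's underside rests; above it the posts run straight to 178 mm and taper to 4 mm tips at 190 mm; axes as the stand's
- rack: Fixed aluminium drying rack, on the other side from the stand: two bays side by side (middles at y = +-94 mm), 390 mm wide, 230 mm deep. The bed slopes 32 degrees, low on its -x side (towards the robot), top edge 165 mm high, its middle 91 mm high; foot stop and side guides stand 12 to 16 mm above the bed. Origin: under the bed's middle at bench level; z up; turned up to 0.2 rad
- green_tray: Green plastic tray for the lower step, 224 (x) x 174 (y) mm, 5 mm floor, rim to 24 mm. Round 22 mm holes through the floor in the corners, centred at x = +-95, y = +-70 mm. Loose, 0.22 to 0.44 kg. Origin: centre of the underside; z out of the open top. Same either way round (half turn about z). Starts lying on the rack in either bay, tilted 32 degrees, x up the slope
- orange_tray: Orange plastic tray for the upper step, 224 (x) x 174 (y) mm, 5 mm floor, rim to 24 mm. Round 13 mm holes through the floor in the corners, centred at x = +-95, y = +-70 mm. Loose, 0.22 to 0.44 kg. Origin: centre of the underside; z out of the open top. Same either way round (half turn about z). Starts lying on the rack in either bay, tilted 32 degrees, x up the slope
- green_tray_handle (a point): Middle of the green tray's carrying handle, 44 mm above the middle of its underside; axes as the tray's. The handle is a straight bar across the tray: 14 mm thick (x), 100 mm long (y), from 32 to 56 mm above the underside, on two 14 x 12 mm uprights centred at y = +-44 mm; open under the bar between them
- orange_tray_handle (a point): Middle of the orange tray's carrying handle, 44 mm above the middle of its underside; axes as the tray's. The handle is a straight bar across the tray: 14 mm thick (x), 100 mm long (y), from 32 to 56 mm above the underside, on two 14 x 12 mm uprights centred at y = +-44 mm; open under the bar between them
- bottle: Green glass bottle standing on the bench between rack and stand, 64 mm in diameter, 210 mm tall, loose; origin: centre of its base. Leave alone
- blue_pot: Small glazed blue pot standing on the stand's deck between the posts, 72 mm across, 45 mm tall, loose (its rim stays below the lower step); origin: centre of its base. Leave alone
- rake: Aluminium five-tine hand rake lying behind the rack and stand, 290 mm long along its y, 84 mm wide, 25 mm high, loose; origin: near its middle at bench level. Leave alone
- clay_pot: Empty terracotta flower pot standing just in front of the stand, 110 mm across, 90 mm tall, loose; origin: centre of its base. Leave alone
- jar: Glass jar with a brass cap, in the gap between rack and stand, nearer the robot than the bottle, 70 mm across, 85 mm tall, loose; origin: centre of its base. Leave alone

How it is judged:
By the outcome, as a careful person would: the job done as asked, in the order asked, and still so for the second after the job is handed in, with the robot touching nothing.
It also fails if it takes over 72 s, if anything falls off the work surface, if the arm or the gripper's body presses on something with over 40 N, if the wrist force passes 120 N, or if a joint passes its speed limit or range.

### The arm

A 6-joint arm with a two-finger parallel gripper is mounted at the origin on the work surface. World frame = base frame: x ahead of the robot, y to its left, z up, the work surface at z = 0. Lengths are in m, angles in rad, forces in N, time in s.
With the tool pointing down it reaches from about 0.375 to 0.925 m from the base axis. Payload 5.7 kg.
Tool frame: the origin (TCP) lies at the very end of the fingers, on their centre line; the grasp point (between the pads) lies robot.grip_point_offset behind it (robot.grip_point_offset is the distance from the TCP to the grasp point, in m); z points along the fingers, y is the line along which they close (so a half turn about z gives the same grasp; the last joint's range is limited). The gripper opens to 85 mm and grips with 20 to 120 N. Pads are 22 mm wide; open, the fingers measure 114 mm over their backs; the gripper's body (76 mm by 85 mm) begins 54 mm behind the grasp point. The pads swing forward as they close: fully open they stand 13 mm farther back than shut.
Start: joints at [-1.438, 0.359, 1.51, -0, 1.272, -0.115], TCP at [0.147, -0.582, 0.231] pointing down, gripper open.
Joint ranges: [-2.97, 2.97], [-1.01, 2.36], [0.21, 2.38], [-0.96, 4.11], [0.2, 2.71], [-2.98, 2.98]. Speed limits (rad/s): [2.39, 2.39, 3.14, 3.14, 3.14, 3.14].

### API

Orientations are given as a unit quaternion [x, y, z, w].
In Python, from bench import observe, get_image, camera_params, robot gives the robot as it stands.
- The arm moves only by the tool apply_moves, never from a script. Its argument "motion" is a list of rows, each a list of 7 numbers: the shift along the tool's x, y, z as a fraction of full scale, then the turn, a rotation vector about the tool's x, y, z as a fraction of full scale, then the closure, from 0 (fully open) to 1 (shut). In form: [[tx, ty, tz, rx, ry, rz, hand], ...]. A call has exactly 10 rows; each row shifts and turns the commanded pose from where the row before left it, along the tool's axes as they then stand; what a row does not reach is not made up. Full scale, the value 1, is 0.25 m for a shift and 0.12 rad for a turn. A row lasts 1/8 s, in which the tool goes at most 62.5 mm and 10.7 degrees, less where a joint would pass 70% of its speed; a pose out of reach is approached as far as the arm can. A call with a number of a shift or a turn outside -1 to 1 is refused whole. A call with a gripper value outside its range is refused whole. The fingers move at their own pace and stop on an object; "grip_force" is the grip in N (left out, the last holds). Time passes only in rows, so rows that do not move let the fingers close, or fill a call up. It gives the time, the measured TCP pose, the force, the opening and the grip force at its end, in the units of the state.
- observe(): the state, without advancing time (a new reading comes with each control period).
- get_image(name): name is "side" or "top"; returns (picture, depth): 480x640x3 uint8, red, green, blue; 480x640 float32, m along the optical axis (not along the pixel's ray), 0 where there is no reading.
- camera_params(name): a dict with "vfov" (degrees; the focal length in pixels is half the picture's height over the tangent of half this angle, whatever the lens; pixels are square), "cx", "cy" (the principal point, pixels), "k1" (the pictures are not rectified: a ray, as slopes to the right and down, at radius r is drawn at 1 + k1 r^2 times it, then the intrinsics apply), "R" (3x3) and "t" (3): a world point X has camera coordinates R X + t. Camera axes: x right, y down, z forward; pixel columns grow to the right and rows downward; lengths in m; the calibration is good to about 2 mm. A picture is of the moment at which its call begins. camera_params takes no time and is no camera call.
- robot.hand_in(): hands the job in; it is judged then, once.
The state is a dict: "t": time; "qpos": joint angles; "joint_velocities": joint speeds; "effort": joint torques, N m; "ee_pos": TCP position; "tool_rot": TCP orientation; "wrist_force": force on the tool from outside, world axes, zero at the start; "ft_torque": the same for the moment, N m; "width": finger opening in m; "gripper_force": force on a finger pad.
Only numpy, scipy, OpenCV 4.12 (cv2) and the standard library are available. Lean on these libraries where they do the work, as an engineer would, in place of code of your own. Each camera call takes 0.05 s, during which the arm holds its last target. There are 200 camera calls.

## Working session

There is one attempt and no reset: what is moved stays moved. The work goes in short steps, Python scripts to look and compute and a tool call to move; the robot and the scene stay as the last step left them, time stands still between calls to the robot, and variables do not carry over. Pictures are saved under pics/ and viewed, at most 12 in all, crops included, and the job is handed in when it is done.

Besides the shell and the picture viewer there is one more tool, called after "Request:" as name(argument=value, ...) on one line, values as JSON. apply_moves: Moves the arm, as the interface text tells. Shift numbers are shares of 0.25 m and turn numbers shares of 0.12 rad, none past 1 either way. Its arguments: {"type":"object","properties":{"motion":{"type":"array"},"grip_force":{"type":"number"}},"required":["motion"]}

```bash
mkdir -p pics; ls; python3 - <<'E'
from bench import observe,get_image,camera_params,robot
import cv2,numpy as np
o=observe();print(o['t'],o['ee_pos'],o['tool_rot'],robot.grip_point_offset)
for n in('top','side'):
    im,d=get_image(n);np.savez(f'{n}0.npz',im=im,d=d);cv2.imwrite(f'pics/{n}0.png',im[...,::-1]);p=camera_params(n);print(n,p)
E
```

```text
pics
0.0 [ 0.14707082 -0.58100512  0.23045229] [ 9.92332713e-01  1.23591900e-01 -1.03369597e-06 -9.10306045e-04] 0.0187
top {'vfov': 43.78751787170325, 'cx': 321.6317202479799, 'cy': 242.01018723604338, 'k1': -0.181022675608804, 'R': array([[-2.27300155e-02, -9.99741634e-01, -1.08574490e-04],
       [-9.87216279e-01,  2.24623774e-02, -1.57795625e-01],
       [ 1.57757294e-01, -3.47951049e-03, -9.87471786e-01]]), 't': array([0.00693737, 0.57093661, 1.19505018])}
side {'vfov': 47.103577072032344, 'cx': 330.5340616078669, 'cy': 241.70875196530773, 'k1': 0.022886735373570912, 'R': array([[ 0.97962319, -0.20041568,  0.01311347],
       [-0.12059864, -0.6391789 , -0.75954348],
       [ 0.16060627,  0.74248494, -0.65032434]]), 't': array([-0.55420803,  0.16359677,  1.15577893])}
```

View pics/top0.png

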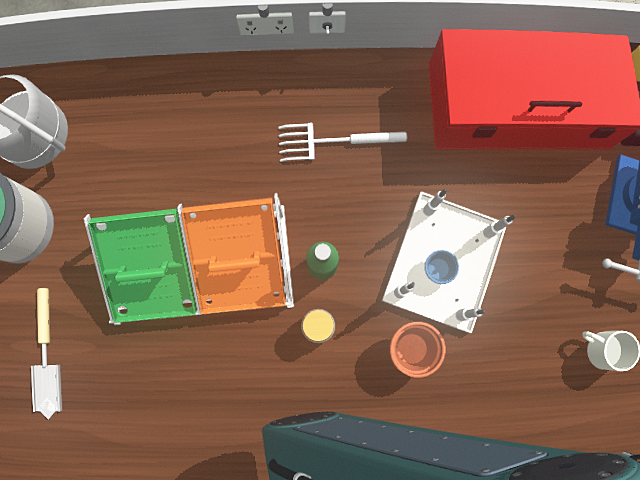

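View pics/side0.png

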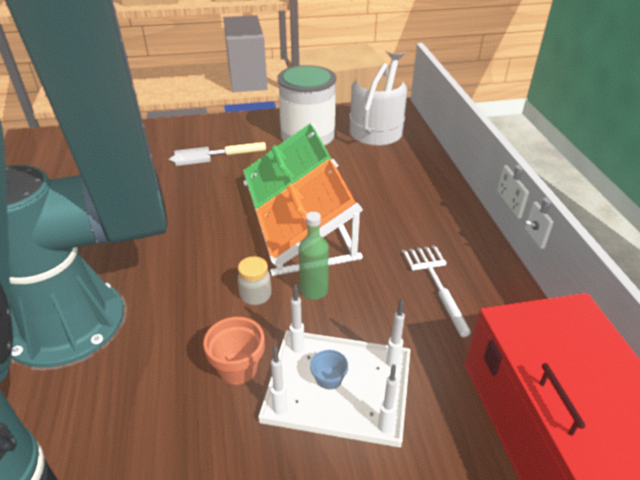

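The top view shows the green tray at about (145,265), the orange tray at (235,255), the stand centred at about (448,263) with post tips at (440,195), (510,218), (408,287) and (480,313), the jar at (318,325) and the bottle at (322,258). The side view shows the same layout, with the four posts clear in the foreground.

```bash
cat > h.py <<'E'
import numpy as np,cv2
from bench import observe,get_image,camera_params,robot
from scipy.spatial.transform import Rotation as Ro
def cam(n):
    p=camera_params(n);f=240/np.tan(np.radians(p['vfov']/2))
    return np.array([[f,0,p['cx']],[0,f,p['cy']],[0,0,1.]]),np.array([p['k1'],0,0,0]),p['R'],p['t']
def rays(n,uv):
    K,D,R,t=cam(n);s=cv2.undistortPoints(np.float64(uv).reshape(-1,1,2),K,D)[:,0]
    return -R.T@t,np.c_[s,np.ones(len(s))]@R     # world directions with unit depth
def cloud(n,mask,d):
    v,u=np.nonzero(mask&(d>0));c,r=rays(n,np.c_[u,v]);return c+r*d[v,u][:,None]
def onplane(n,uv,z):
    c,r=rays(n,uv);return c+r*((z-c[2])/r[:,2])[:,None]
def proj(n,X):
    K,D,R,t=cam(n);return cv2.projectPoints(np.float64(X),cv2.Rodrigues(R)[0],t,K,D)[0][:,0]
def masks(im):
    h=cv2.cvtColor(im,cv2.COLOR_RGB2HSV).astype(int);H,S,V=h[...,0],h[...,1],h[...,2]
    return dict(green=(H>50)&(H<75)&(S>150)&(V>70),orange=(H>7)&(H<17)&(S>195)&(V>140),white=(S<40)&(V>100))
E
cat > m1.py <<'E'
from h import *
for n in('top','side'):
    z=np.load(f'{n}0.npz');im,d=z['im'],z['d'];M=masks(im)
    for c in('green','orange'):
        P=cloud(n,M[c],d);ref=np.array([.55,.3 if c=='green' else .2,.1])
        P=P[(np.abs(P[:,1]-.25)<.25)&(np.abs(P[:,0]-.6)<.25)&(P[:,2]<.26)&(P[:,2]>.01)]
        # plane fit: floor = dominant plane
        rng=np.random.default_rng(0);best=0
        for _ in range(400):
            a=P[rng.choice(len(P),3)];nn=np.cross(a[1]-a[0],a[2]-a[0]);L=np.linalg.norm(nn)
            if L<1e-4: continue
            nn/=L;nn*=np.sign(nn[2]);s=np.abs((P-a[0])@nn)<.002
            if s.sum()>best and nn[2]>.6:best=s.sum();I=s
        q=P[I];m=q.mean(0);nn=np.linalg.svd(q-m,full_matrices=False)[2][2];nn*=np.sign(nn[2])
        h=(P-m)@nn+.005
        H=P[(h>.046)&(h<.062)];T=H[(H-m)@nn+.005>.052]
        hz=(T-m)@nn+.005
        yd=np.array([0,1,0])-nn*nn[1];yd/=np.linalg.norm(yd);xd=np.cross(yd,nn)
        B=np.c_[(T-m)@xd,(T-m)@yd].astype(np.float32);rc=cv2.minAreaRect(B)
        cen=m+xd*rc[0][0]+yd*rc[0][1]+nn*(.044-.005)
        A=P[(h>-.002)&(h<.030)];ra=cv2.minAreaRect(np.c_[(A-m)@xd,(A-m)@yd].astype(np.float32))
        cen2=m+xd*ra[0][0]+yd*ra[0][1]+nn*(.044-.005)
        print(n,c,len(P),best,'n',nn.round(3),'tilt',np.degrees(np.arccos(nn[2])).round(1),'az',np.arctan2(-nn[1],-nn[0]).round(3),'hz',np.median(hz).round(4),'\n handle',cen.round(4),np.round(rc[1],3),round(rc[2],1),'\n tray',cen2.round(4),np.round(ra[1],3),round(ra[2],1))
    P=cloud(n,M['white'],d);P=P[(np.abs(P[:,0]-.55)<.2)&(np.abs(P[:,1]+.2)<.25)]
    D=P[(P[:,2]>.004)&(P[:,2]<.026)];rc=cv2.minAreaRect(D[:,:2].astype(np.float32));print(n,'deck',np.round(rc[0],4),np.round(rc[1],3),rc[2])
    v=(d>0)&np.ones_like(M['white']);P=cloud(n,v,d);P=P[(P[:,2]>.10)&(P[:,2]<.195)&(np.abs(P[:,0]-.55)<.16)&(np.abs(P[:,1]+.2)<.13)]
    if len(P)>8:
        _,lab,C=cv2.kmeans(P[:,:2].astype(np.float32),4,None,(3,50,1e-5),5,cv2.KMEANS_PP_CENTERS)
        print('posts',C.round(4).tolist(),np.bincount(lab[:,0]),P[:,2].max(),C.mean(0))
E
python3 m1.py
```

```text
top green 19 9 n [-0.543 -0.057  0.838] tilt 33.1 az 0.104 hz nan 
 handle [0.533  0.3833 0.1504] [0. 0.] 0.0 
 tray [0.5171 0.4117 0.142 ] [0.104 0.255] 66.1
top orange 10 6 n [-0.475  0.485  0.735] tilt 42.7 az -0.796 hz nan 
 handle [0.5657 0.1069 0.1631] [0. 0.] 0.0 
 tray [0.5281 0.0996 0.1436] [0.178 0.029] 14.2
top deck [ 0.5321 -0.2773] [0.213 0.266] 67.74343872070312
posts [[0.640500009059906, -0.23270000517368317], [0.41339999437332153, -0.2946000099182129], [0.46459999680519104, -0.16599999368190765], [0.6360999941825867, -0.2395000010728836]] [ 78 123 108  68] 0.19211672625850285 [ 0.53864807 -0.23321918]
  return _methods._mean(a, axis=axis, dtype=dtype,
  ret = ret.dtype.type(ret / rcount)
Traceback (most recent call last):
  File "m1.py", line 5, in <module>
    P=cloud(n,M[c],d);ref=np.array([.55,.3 if c=='green' else .2,.1])
  File "h.py", line 11, in cloud
    v,u=np.nonzero(mask&(d>0));c,r=rays(n,np.c_[u,v]);return c+r*d[v,u][:,None]
                                   ~~~~^^^^^^^^^^^^^^
  File "h.py", line 8, in rays
    K,D,R,t=cam(n);s=cv2.undistortPoints(np.float64(uv).reshape(-1,1,2),K,D)[:,0]
                     ~~~~~~~~~~~~~~~~~~~^^^^^^^^^^^^^^^^^^^^^^^^^^^^^^^^^^^^
cv2.error: OpenCV(4.12.0) /io/opencv/modules/calib3d/src/undistort.dispatch.cpp:347: error: (-215:Assertion failed) CV_IS_MAT(_src) && CV_IS_MAT(_dst) && (_src->rows == 1 || _src->cols == 1) && (_dst->rows == 1 || _dst->cols == 1) && _src->cols + _src->rows - 1 == _dst->rows + _dst->cols - 1 && (CV_MAT_TYPE(_src->type) == CV_32FC2 || CV_MAT_TYPE(_src->type) == CV_64FC2) && (CV_MAT_TYPE(_dst->type) == CV_32FC2 || CV_MAT_TYPE(_dst->type) == CV_64FC2) in function 'cvUndistortPointsInternal'
```

```bash
python3 - <<'E'
from h import *
for n,b in(('top',[(100,220,190,310),(195,210,275,300),(390,200,510,330)]),('side',[(250,140,320,190),(270,190,340,240),(280,340,400,430)])):
    z=np.load(f'{n}0.npz');im,d=z['im'],z['d'];M=masks(im)
    hsv=cv2.cvtColor(im,cv2.COLOR_RGB2HSV)
    for x0,y0,x1,y1 in b:
        s=np.s_[y0:y1,x0:x1];print(n,'valid',(d[s]>0).mean(),{k:int(v[s].sum()) for k,v in M.items()},np.median(hsv[s].reshape(-1,3),0),np.percentile(hsv[s].reshape(-1,3),[10,90],axis=0).tolist())
E
```

```text
top valid 0.9961728395061729 {'green': 10, 'orange': 0, 'white': 349} [ 64. 130. 178.] [[58.0, 111.0, 136.0], [65.0, 137.0, 188.0]]
top valid 0.9948611111111111 {'green': 0, 'orange': 5, 'white': 33} [ 12. 175. 239.] [[11.0, 172.0, 198.0], [12.0, 180.0, 244.0]]
top valid 0.9953846153846154 {'green': 0, 'orange': 0, 'white': 10130} [ 20.  15. 219.] [[10.0, 2.0, 129.0], [30.0, 107.0, 253.0]]
side valid 0.996 {'green': 0, 'orange': 0, 'white': 56} [ 61. 113. 181.] [[12.0, 101.0, 139.0], [63.0, 164.0, 242.0]]
side valid 0.9962857142857143 {'green': 0, 'orange': 0, 'white': 409} [ 12. 167. 240.] [[10.0, 18.0, 186.0], [20.0, 172.0, 247.0]]
side valid 0.9960185185185185 {'green': 0, 'orange': 0, 'white': 9604} [ 21.   4. 251.] [[15.0, 3.0, 181.0], [105.0, 48.0, 253.0]]
```

```bash
sed -i "s/green=.*white/green=(H>52)\&(H<75)\&(S>85)\&(V>70),orange=(H>7)\&(H<16)\&(S>145)\&(V>150),white/" h.py
sed -i "s/P\[:,2\]>.10)&(P\[:,2\]<.195)/P[:,2]>.08)\&(P[:,2]<.2)/; s/-.55)<.16)&(np.abs(P\[:,1\]+.2)<.13)/-.54)<.16)\&(np.abs(P[:,1]+.25)<.16)/; s/None,(3,50,1e-5),5,cv2.KMEANS_PP/None,(3,50,1e-5),20,cv2.KMEANS_PP/" m1.py
python3 m1.py
```

```text
top green 8893 4258 n [-0.524 -0.056  0.85 ] tilt 31.8 az 0.106 hz 0.0554 
 handle [0.5208 0.2027 0.1316] [0.016 0.395] 6.3 
 tray [0.5002 0.3518 0.1286] [0.231 0.181] 3.8
top orange 9233 4752 n [-0.532 -0.046  0.846] tilt 32.3 az 0.087 hz 0.0552 
 handle [0.5191 0.1657 0.13  ] [0.015 0.097] 4.5 
 tray [0.5161 0.1668 0.1282] [0.231 0.177] 4.3
top deck [ 0.5321 -0.2773] [0.213 0.266] 67.74343872070312
posts [[0.4133000075817108, -0.29409998655319214], [0.5873000025749207, -0.3646000027656555], [0.6383000016212463, -0.23549999296665192], [0.42570000886917114, -0.17839999496936798]] [147 189 171 269] 0.19211672625850285 [ 0.5161556  -0.26814926]
side green 3233 1645 n [-0.528 -0.04   0.848] tilt 32.0 az 0.076 hz 0.0552 
 handle [0.5003 0.3436 0.1264] [0.013 0.097] 3.9 
 tray [0.5001 0.3462 0.1263] [0.224 0.186] 4.2
side orange 4410 2311 n [-0.526 -0.045  0.849] tilt 31.9 az 0.086 hz 0.0558 
 handle [0.5159 0.1618 0.1264] [0.014 0.098] 4.5 
 tray [0.5154 0.1633 0.1262] [0.225 0.183] 4.5
side deck [ 0.4906 -0.2014] [0.31  0.366] 67.94159698486328
posts [[0.44029998779296875, -0.18170000612735748], [0.6367999911308289, -0.24629999697208405], [0.5846999883651733, -0.3763999938964844], [0.4106000065803528, -0.3059000074863434]] [488 355 412 386] 0.18905608694975995 [ 0.5180965 -0.2775604]
```

```bash
cat >> h.py <<'E'
def Rtray(phi,tilt):   # tool orientation gripping a tray with yaw phi, slope tilt
    c,s,C,S=np.cos(phi),np.sin(phi),np.cos(tilt),np.sin(tilt)
    x=np.array([c*C,s*C,S]);y=np.array([-s,c,0]);return np.c_[y,x,-np.cross(x,y)]
def plan(wps,start=None):  # wps: (pos,R,N); prints one constant row for each leg
    if start is None:
        o=observe();p,R=np.array(o['ee_pos']),Ro.from_quat(o['tool_rot']).as_matrix()
    else:p,R=start
    for q,Q,N in wps:
        q=np.array(q);Q=R if Q is None else Q
        w=Ro.from_matrix(R.T@Q).as_rotvec()/N;E=Ro.from_rotvec(w).as_matrix()
        S=sum(np.linalg.matrix_power(E,k) for k in range(N));t=np.linalg.solve(S,R.T@(q-p))
        print(N,'x',np.r_[t/.25,w/.12].round(4).tolist(),'mm/row',(np.linalg.norm(t)*1e3).round(1));p,R=q,Q
def fitstand(clouds,x0,bands=((.085,.143,.009),(.153,.176,.0045))):
    from scipy.optimize import least_squares
    L=np.array([[a*.095,b*.07] for a in(1,-1) for b in(1,-1)])
    def posts(x):
        c,s=np.cos(x[2]),np.sin(x[2]);return L@np.array([[c,s],[-s,c]])+x[:2]
    for it in range(3):
        Q=[];r=[]
        for P in clouds:
            for a,b,rad in bands:
                p=P[(P[:,2]>a)&(P[:,2]<b)][:,:2];D=np.linalg.norm(p[:,None]-posts(x0)[None],axis=2).min(1)
                p=p[D<rad+[.015,.008,.006][it]];Q.append(p);r.append(np.full(len(p),rad))
        Q=np.vstack(Q);r=np.hstack(r)
        f=lambda x:np.linalg.norm(Q[:,None]-posts(x)[None],axis=2).min(1)-r
        s=least_squares(f,x0,loss='soft_l1',f_scale=.001);x0=s.x
    return x0,len(Q),np.sqrt(np.median(f(x0)**2))
E
python3 - <<'E'
from h import *
cl=[]
for n in('top','side'):
    d=np.load(n+'0.npz')['d'];P=cloud(n,np.ones_like(d,bool),d);cl.append(P);print(n,fitstand([P],[.518,-.275,-.38]))
print('both',fitstand(cl,[.518,-.275,-.38]))
G=Rtray(.087,.5585);V=Rtray(.087,0);o=observe();R0=Ro.from_quat(o['tool_rot']).as_matrix()
yaw=lambda a:Ro.from_euler('z',a).as_matrix()
h=np.array([.5005,.347,.1275]);tcp=h+.0187*G[:,2];pre=tcp-.12*G[:,2];print(tcp,pre)
plan([([.30,-.50,.36],yaw(.35)@R0,5),([.45,-.18,.38],yaw(.8)@R0,7),([.45,.15,.38],V,8),([.42,.33,.30],Rtray(.087,.25),5),(pre,G,5)])
E
```

```text
top (array([ 0.5278111 , -0.26890549, -0.3773689 ]), 344, np.float64(0.0005194913380330467))
side (array([ 0.52490437, -0.27079247, -0.38262286]), 1066, np.float64(0.0005500247466645544))
both (array([ 0.52526142, -0.27056429, -0.38194434]), 1410, np.float64(0.0007425910529891108))
[0.51037193 0.34786103 0.11164145] [0.44702266 0.3423357  0.21340756]
5 x [0.1385, -0.014, -0.1035, 0.0001, -0.001, -0.5833] mm/row 43.4
7 x [0.1919, -0.0683, -0.0113, 0.0001, -0.0009, -0.5357] mm/row 51.0
8 x [0.1621, -0.0424, 0.0001, -0.0016, -0.0007, -0.6354] mm/row 41.9
5 x [0.1455, -0.0178, 0.0627, -0.4167, -0.0, -0.0] mm/row 39.9
5 x [0.008, -0.0044, 0.0729, -0.5142, -0.0, -0.0] mm/row 18.4
```

Request:
apply_moves(motion=[[0.1385, -0.014, -0.1035, 0, -0.001, -0.583, 0], [0.1385, -0.014, -0.1035, 0, -0.001, -0.583, 0], [0.1385, -0.014, -0.1035, 0, -0.001, -0.583, 0], [0.1385, -0.014, -0.1035, 0, -0.001, -0.583, 0], [0.1385, -0.014, -0.1035, 0, -0.001, -0.583, 0], [0.192, -0.068, -0.011, 0, -0.001, -0.536, 0], [0.192, -0.068, -0.011, 0, -0.001, -0.536, 0], [0.192, -0.068, -0.011, 0, -0.001, -0.536, 0], [0.192, -0.068, -0.011, 0, -0.001, -0.536, 0], [0.192, -0.068, -0.011, 0, -0.001, -0.536, 0]])

```text
t: 1.35
ee_pos: [0.423, -0.2767, 0.3739]
tool_rot: [0.896, 0.445, -0.001, -0.0]
wrist_force: [-0.1, 0.2, -0.3]
width: 0.0853
gripper_force: 0.0
```

Request:
apply_moves(motion=[[0.192, -0.068, -0.011, 0, -0.001, -0.536, 0], [0.192, -0.068, -0.011, 0, -0.001, -0.536, 0], [0.162, -0.042, 0, -0.002, -0.001, -0.635, 0], [0.162, -0.042, 0, -0.002, -0.001, -0.635, 0], [0.162, -0.042, 0, -0.002, -0.001, -0.635, 0], [0.162, -0.042, 0, -0.002, -0.001, -0.635, 0], [0.162, -0.042, 0, -0.002, -0.001, -0.635, 0], [0.162, -0.042, 0, -0.002, -0.001, -0.635, 0], [0.162, -0.042, 0, -0.002, -0.001, -0.635, 0], [0.162, -0.042, 0, -0.002, -0.001, -0.635, 0]])

```text
t: 2.6
ee_pos: [0.4509, 0.1504, 0.3787]
tool_rot: [0.675, 0.738, -0.001, 0.001]
wrist_force: [-0.5, -0.8, 0.6]
width: 0.0852
gripper_force: 0.0
```

Request:
apply_moves(motion=[[0.1455, -0.018, 0.063, -0.417, 0, 0, 0], [0.1455, -0.018, 0.063, -0.417, 0, 0, 0], [0.1455, -0.018, 0.063, -0.417, 0, 0, 0], [0.1455, -0.018, 0.063, -0.417, 0, 0, 0], [0.1455, -0.018, 0.063, -0.417, 0, 0, 0], [0.008, -0.004, 0.073, -0.514, 0, 0, 0], [0.008, -0.004, 0.073, -0.514, 0, 0, 0], [0.008, -0.004, 0.073, -0.514, 0, 0, 0], [0.008, -0.004, 0.073, -0.514, 0, 0, 0], [0.008, -0.004, 0.073, -0.514, 0, 0, 0]])

```text
t: 3.85
ee_pos: [0.4487, 0.3411, 0.2112]
tool_rot: [0.649, 0.709, 0.203, 0.187]
wrist_force: [0.6, -1.2, 0.0]
width: 0.0854
gripper_force: 0.0
```

```bash
python3 - <<'E'
from h import *
G=Rtray(.087,.5585)
plan([([.5104,.3475,.1120],G,6)])
E
```

```text
6 x [0.0007, -0.0, 0.078, 0.0023, 0.0022, 0.0016] mm/row 19.5
```

Request:
apply_moves(motion=[[0.001, 0, 0.078, 0.002, 0.002, 0.002, 0], [0.001, 0, 0.078, 0.002, 0.002, 0.002, 0], [0.001, 0, 0.078, 0.002, 0.002, 0.002, 0], [0.001, 0, 0.078, 0.002, 0.002, 0.002, 0], [0.001, 0, 0.078, 0.002, 0.002, 0.002, 0], [0.001, 0, 0.078, 0.002, 0.002, 0.002, 0], [0, 0, 0, 0, 0, 0, 0], [0, 0, 0, 0, 0, 0, 0], [0, 0, 0, 0, 0, 0, 1], [0, 0, 0, 0, 0, 0, 1]], grip_force=70)

```text
t: 5.1
ee_pos: [0.5106, 0.3481, 0.1134]
tool_rot: [0.65, 0.708, 0.203, 0.186]
wrist_force: [-0.0, -0.2, 0.3]
width: 0.0515
gripper_force: 0.0
```

Request:
apply_moves(motion=[[0, 0, 0, 0, 0, 0, 1], [0, 0, 0, 0, 0, 0, 1], [0, 0, 0, 0, 0, 0, 1], [0, 0, 0, 0, 0, 0, 1], [0, 0, 0, 0, 0, 0, 1], [0, 0, 0, 0, 0, 0, 1], [0, 0, -0.02, 0, 0, 0, 1], [0, 0, -0.02, 0, 0, 0, 1], [0, 0, 0, 0, 0, 0, 1], [0, 0, 0, 0, 0, 0, 1]])

```text
t: 6.35
ee_pos: [0.5053, 0.3474, 0.1211]
tool_rot: [0.65, 0.708, 0.203, 0.186]
wrist_force: [1.5, -0.3, -0.7]
width: 0.0132
gripper_force: 68.4
```

```bash
python3 - <<'E'
from h import *
o=observe();p=np.array(o['ee_pos']);R=Ro.from_quat(o['tool_rot']).as_matrix();G=Rtray(.087,.5585)
plan([(p-.07*R[:,2],None,6),([.45,.33,.33],Rtray(.087,.25),8),([.47,.22,.36],Rtray(.03,0),6),([.50,-.05,.36],Rtray(-.2,0),10),([.524,-.271,.32],Rtray(-.381,0),10)])
E
```

```text
6 x [-0.0, 0.0, -0.0467, 0.0, 0.0, 0.0] mm/row 11.7
8 x [-0.0063, 0.0218, -0.0724, 0.3203, 0.0004, -0.0008] mm/row 19.0
6 x [-0.074, 0.0115, -0.0187, 0.3471, -0.0099, 0.0788] mm/row 19.3
10 x [-0.1071, 0.0199, 0.0, 0.0, 0.0, 0.1917] mm/row 27.2
10 x [-0.0824, 0.0338, 0.016, 0.0, 0.0, 0.1508] mm/row 22.6
```

Request:
apply_moves(motion=[[0, 0, -0.0467, 0, 0, 0, 1], [0, 0, -0.0467, 0, 0, 0, 1], [0, 0, -0.0467, 0, 0, 0, 1], [0, 0, -0.0467, 0, 0, 0, 1], [0, 0, -0.0467, 0, 0, 0, 1], [0, 0, -0.0467, 0, 0, 0, 1], [-0.006, 0.022, -0.072, 0.32, 0, -0.001, 1], [-0.006, 0.022, -0.072, 0.32, 0, -0.001, 1], [-0.006, 0.022, -0.072, 0.32, 0, -0.001, 1], [-0.006, 0.022, -0.072, 0.32, 0, -0.001, 1]])

```text
t: 7.6
ee_pos: [0.4529, 0.3369, 0.2551]
tool_rot: [0.662, 0.722, 0.147, 0.135]
wrist_force: [0.5, -0.3, -2.9]
width: 0.0132
gripper_force: 68.7
```

Request:
apply_moves(motion=[[-0.006, 0.022, -0.072, 0.32, 0, -0.001, 1], [-0.006, 0.022, -0.072, 0.32, 0, -0.001, 1], [-0.006, 0.022, -0.072, 0.32, 0, -0.001, 1], [-0.006, 0.022, -0.072, 0.32, 0, -0.001, 1], [-0.074, 0.0115, -0.019, 0.347, -0.01, 0.079, 1], [-0.074, 0.0115, -0.019, 0.347, -0.01, 0.079, 1], [-0.074, 0.0115, -0.019, 0.347, -0.01, 0.079, 1], [-0.074, 0.0115, -0.019, 0.347, -0.01, 0.079, 1], [-0.074, 0.0115, -0.019, 0.347, -0.01, 0.079, 1], [-0.074, 0.0115, -0.019, 0.347, -0.01, 0.079, 1]])

```text
t: 8.85
ee_pos: [0.4701, 0.2202, 0.3605]
tool_rot: [0.696, 0.718, -0.0, -0.0]
wrist_force: [1.0, 0.5, -2.6]
width: 0.0129
gripper_force: 68.6
```

Request:
apply_moves(motion=[[-0.107, 0.02, 0, 0, 0, 0.192, 1], [-0.107, 0.02, 0, 0, 0, 0.192, 1], [-0.107, 0.02, 0, 0, 0, 0.192, 1], [-0.107, 0.02, 0, 0, 0, 0.192, 1], [-0.107, 0.02, 0, 0, 0, 0.192, 1], [-0.107, 0.02, 0, 0, 0, 0.192, 1], [-0.107, 0.02, 0, 0, 0, 0.192, 1], [-0.107, 0.02, 0, 0, 0, 0.192, 1], [-0.107, 0.02, 0, 0, 0, 0.192, 1], [-0.107, 0.02, 0, 0, 0, 0.192, 1]])

```text
t: 10.1
ee_pos: [0.5002, -0.0498, 0.3604]
tool_rot: [0.774, 0.633, 0.0, 0.0]
wrist_force: [0.3, -0.2, -3.2]
width: 0.0133
gripper_force: 68.6
```

Request:
apply_moves(motion=[[-0.082, 0.034, 0.016, 0, 0, 0.151, 1], [-0.082, 0.034, 0.016, 0, 0, 0.151, 1], [-0.082, 0.034, 0.016, 0, 0, 0.151, 1], [-0.082, 0.034, 0.016, 0, 0, 0.151, 1], [-0.082, 0.034, 0.016, 0, 0, 0.151, 1], [-0.082, 0.034, 0.016, 0, 0, 0.151, 1], [-0.082, 0.034, 0.016, 0, 0, 0.151, 1], [-0.082, 0.034, 0.016, 0, 0, 0.151, 1], [-0.082, 0.034, 0.016, 0, 0, 0.151, 1], [-0.082, 0.034, 0.016, 0, 0, 0.151, 1]])

```text
t: 11.35
ee_pos: [0.5251, -0.271, 0.3199]
tool_rot: [0.829, 0.56, 0.0, 0.0]
wrist_force: [0.4, -0.1, -1.7]
width: 0.013
gripper_force: 68.6
```

```bash
python3 - <<'E'
from h import *
o=observe();print(o['t'],o['ee_pos'],Ro.from_quat(o['tool_rot']).as_matrix().round(4).tolist(),o['wrist_force'],o['ft_torque'],o['width'])
a=[]
for n in('top','side'):
    im,d=get_image(n);np.savez(f'{n}1.npz',im=im,d=d);a.append(im[130:430,250:570] if n=='top' else im[180:480,190:510])
cv2.imwrite('pics/g1.png',np.hstack(a)[...,::-1])
E
```

```text
11.35 [ 0.52512175 -0.27100731  0.31988892] [[0.3737, 0.9276, 0.0004], [0.9276, -0.3737, -0.0005], [-0.0003, 0.0006, -1.0]] [ 0.36448127 -0.11974353 -1.71901031] [ 0.00947156 -0.02878002  0.01454448] 0.013016516556242771
```

View pics/g1.png

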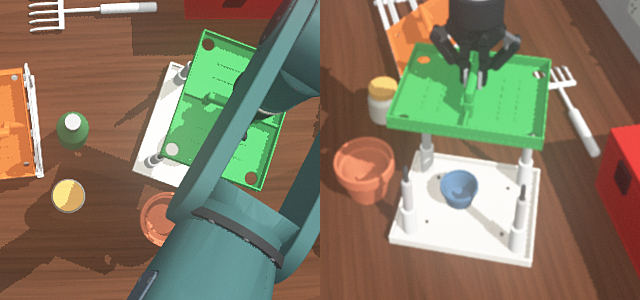

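The green tray is held level over the stand: the top view shows three of its holes at crop (205,40), (172,150) and (250,178), and the side view shows it aligned over the posts. I'll lower it to just above the tips and measure holes against tips there.

Request:
apply_moves(motion=[[0, 0, 0.042, 0, 0, 0, 1], [0, 0, 0.042, 0, 0, 0, 1], [0, 0, 0.042, 0, 0, 0, 1], [0, 0, 0.042, 0, 0, 0, 1], [0, 0, 0.042, 0, 0, 0, 1], [0, 0, 0.042, 0, 0, 0, 1], [0, 0, 0.042, 0, 0, 0, 1], [0, 0, 0.042, 0, 0, 0, 1], [0, 0, 0, 0, 0, 0, 1], [0, 0, 0, 0, 0, 0, 1]])

```text
t: 12.7
ee_pos: [0.5254, -0.2697, 0.2364]
tool_rot: [0.828, 0.56, 0.0, 0.001]
wrist_force: [0.1, 0.9, -1.3]
width: 0.0127
gripper_force: 68.5
```

```bash
cat > m2.py <<'E'
from h import *
import sys
tag,col=sys.argv[1],sys.argv[2];under=float(sys.argv[3]) if len(sys.argv)>3 else None
o=observe();p=np.array(o['ee_pos']);R=Ro.from_quat(o['tool_rot']).as_matrix();print(o['t'],p,'yaw',np.arctan2(R[1,1],R[0,1]),o['wrist_force'])
zf=(p[2]-.025 if under is None else under)+.005;x,y=R[:2,1],R[:2,0];x=x/np.linalg.norm(x);y=y/np.linalg.norm(y)
rad=.011 if col=='green' else .0065
tiles=[]
for n in('top','side'):
    im,d=get_image(n);np.savez(f'{n}{tag}.npz',im=im,d=d);m=masks(im)[col]
    P=cloud(n,m,d);q=np.c_[(P[:,:2]-p[:2])@x,(P[:,:2]-p[:2])@y];k=(np.abs(q)<[.105,.08]).all(1)&(np.abs(P[:,2]-zf)<.012)
    A=np.c_[q[k],np.ones(k.sum())];c=np.linalg.lstsq(A,P[k,2],rcond=None)[0]
    for _ in range(4):
        g=np.abs(A@c-P[k,2])<.003;c=np.linalg.lstsq(A[g],P[k,2][g],rcond=None)[0]
    print(n,'floor slope x,y',c[:2].round(4),'z above expected',(c[2]-zf).round(4),g.sum())
    for sx in(1,-1):
        for sy in(1,-1):
            X=np.r_[p[:2]+sx*.095*x+sy*.07*y,zf];u=proj(n,X[None])[0]
            a,b=np.int32(u.round());w=16
            t=im[max(b-w,0):b+w,max(a-w,0):a+w];mm=m[max(b-w,0):b+w,max(a-w,0):a+w]
            if t.shape[:2]!=(2*w,2*w):continue
            tiles.append(cv2.resize(t,(128,128),interpolation=cv2.INTER_NEAREST))
            N,lab,st,ce=cv2.connectedComponentsWithStats((~mm).astype(np.uint8),connectivity=4)
            i=[i for i in range(1,N) if st[i,4]>20 and np.linalg.norm(ce[i]-w)<11]
            for j in i:
                W=onplane(n,[ce[j]+[a-w,b-w]],zf)[0];e=W[:2]-X[:2]
                print('  hole',sx,sy,'area',st[j,4],'err mm x,y(tray)',(e@x*1e3).round(1),(e@y*1e3).round(1))
K=[np.hstack(tiles[i:i+4]) for i in range(0,len(tiles)-3,4)];cv2.imwrite(f'pics/t{tag}.png',np.vstack(K)[...,::-1])
E
python3 m2.py 2 green
```

```text
12.7 [ 0.52535727 -0.26968412  0.23643721] yaw -0.3817414431288002 [ 0.12704988  0.91703435 -1.25578141]
top floor slope x,y [ 0.0013 -0.0021] z above expected -0.0001 4168
  hole 1 1 area 256 err mm x,y(tray) 15.3 12.8
  hole 1 1 area 102 err mm x,y(tray) 0.7 4.0
  hole 1 -1 area 1024 err mm x,y(tray) 0.4 1.7
  hole -1 1 area 349 err mm x,y(tray) -12.1 10.7
  hole -1 1 area 128 err mm x,y(tray) 1.2 3.8
  hole -1 -1 area 648 err mm x,y(tray) -9.6 -0.8
side floor slope x,y [ 0.0019 -0.0034] z above expected -0.0025 6844
  hole 1 1 area 235 err mm x,y(tray) 15.5 11.9
  hole 1 1 area 74 err mm x,y(tray) 0.3 -5.3
  hole 1 -1 area 274 err mm x,y(tray) 6.2 -14.5
  hole 1 -1 area 52 err mm x,y(tray) 0.6 2.1
  hole -1 1 area 323 err mm x,y(tray) -10.0 22.6
  hole -1 1 area 72 err mm x,y(tray) 0.9 -5.3
  hole -1 -1 area 230 err mm x,y(tray) -10.0 -10.7
```

View pics/t2.png

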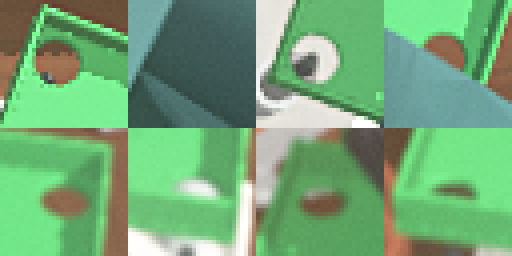

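The clean top holes are (1,1) and (-1,1). They show the tray about 2 mm off in y with yaw matching, so I'll correct it and lower to just above the upper step.

Request:
apply_moves(motion=[[-0.0036, 0.0007, 0, 0, 0, 0, 1], [-0.0036, 0.0007, 0, 0, 0, 0, 1], [0, 0, 0.02, 0, 0, 0, 1], [0, 0, 0.03, 0, 0, 0, 1], [0, 0, 0.03, 0, 0, 0, 1], [0, 0, 0.03, 0, 0, 0, 1], [0, 0, 0.03, 0, 0, 0, 1], [0, 0, 0.03, 0, 0, 0, 1], [0, 0, 0, 0, 0, 0, 1], [0, 0, 0, 0, 0, 0, 1]])

```text
t: 14.05
ee_pos: [0.5249, -0.2714, 0.1938]
tool_rot: [0.828, 0.56, 0.0, 0.0]
wrist_force: [0.9, -0.2, -3.1]
width: 0.0129
gripper_force: 68.6
```

```bash
python3 m2.py 3 green
```

```text
14.05 [ 0.52493553 -0.27144038  0.19383855] yaw -0.3817553546198212 [ 0.92421327 -0.24644126 -3.07070394]
top floor slope x,y [ 0.0019 -0.0013] z above expected -0.0 3598
  hole 1 1 area 288 err mm x,y(tray) 13.6 13.8
  hole 1 1 area 98 err mm x,y(tray) 0.7 3.8
  hole 1 -1 area 1024 err mm x,y(tray) 0.1 1.2
  hole -1 1 area 377 err mm x,y(tray) -11.7 11.9
  hole -1 1 area 119 err mm x,y(tray) 1.2 3.8
  hole -1 -1 area 856 err mm x,y(tray) -4.2 1.0
side floor slope x,y [ 0.0028 -0.0043] z above expected -0.0025 6568
  hole 1 1 area 260 err mm x,y(tray) 16.0 11.7
  hole 1 1 area 86 err mm x,y(tray) 0.4 -2.6
  hole 1 -1 area 297 err mm x,y(tray) 7.5 -12.0
  hole 1 -1 area 66 err mm x,y(tray) 0.0 2.0
  hole -1 1 area 344 err mm x,y(tray) -6.9 21.3
  hole -1 1 area 85 err mm x,y(tray) 0.2 -2.9
  hole -1 -1 area 257 err mm x,y(tray) -11.3 -9.2
  hole -1 -1 area 41 err mm x,y(tray) 1.8 2.6
```

View pics/t3.png

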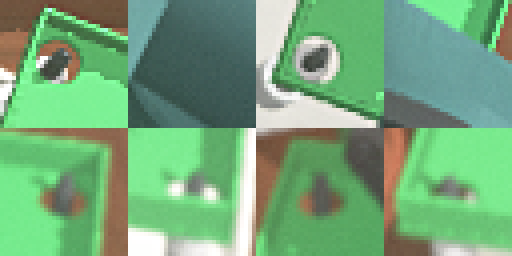

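All four tips are visible inside their holes and roughly centred. I'll lower gently past the upper step and watch the force.

Request:
apply_moves(motion=[[0, 0, 0.016, 0, 0, 0, 1], [0, 0, 0.016, 0, 0, 0, 1], [0, 0, 0.016, 0, 0, 0, 1], [0, 0, 0.016, 0, 0, 0, 1], [0, 0, 0.012, 0, 0, 0, 1], [0, 0, 0.008, 0, 0, 0, 1], [0, 0, 0.008, 0, 0, 0, 1], [0, 0, 0.008, 0, 0, 0, 1], [0, 0, 0.008, 0, 0, 0, 1], [0, 0, 0, 0, 0, 0, 1]])

```text
t: 15.4
ee_pos: [0.5247, -0.2713, 0.1665]
tool_rot: [0.828, 0.56, -0.0, 0.0]
wrist_force: [0.0, 0.3, -2.8]
width: 0.0132
gripper_force: 68.6
```

Request:
apply_moves(motion=[[0, 0, 0.015, 0, 0, 0, 1], [0, 0, 0.025, 0, 0, 0, 1], [0, 0, 0.03, 0, 0, 0, 1], [0, 0, 0.03, 0, 0, 0, 1], [0, 0, 0.03, 0, 0, 0, 1], [0, 0, 0.03, 0, 0, 0, 1], [0, 0, 0.03, 0, 0, 0, 1], [0, 0, 0.02, 0, 0, 0, 1], [0, 0, 0.015, 0, 0, 0, 1], [0, 0, 0, 0, 0, 0, 1]])

```text
t: 16.65
ee_pos: [0.5247, -0.2713, 0.1102]
tool_rot: [0.828, 0.56, -0.0, 0.0]
wrist_force: [-0.3, -0.3, -2.9]
width: 0.0128
gripper_force: 68.6
```

Request:
apply_moves(motion=[[0, 0, 0.006, 0, 0, 0, 1], [0, 0, 0.006, 0, 0, 0, 1], [0, 0, 0.006, 0, 0, 0, 1], [0, 0, 0.004, 0, 0, 0, 1], [0, 0, 0.004, 0, 0, 0, 1], [0, 0, 0.004, 0, 0, 0, 1], [0, 0, 0.002, 0, 0, 0, 1], [0, 0, 0.002, 0, 0, 0, 1], [0, 0, 0, 0, 0, 0, 1], [0, 0, 0, 0, 0, 0, 1]])

```text
t: 17.9
ee_pos: [0.5248, -0.2714, 0.1019]
tool_rot: [0.828, 0.56, 0.0, 0.0]
wrist_force: [0.0, 0.4, -2.9]
width: 0.0126
gripper_force: 68.6
```

Request:
apply_moves(motion=[[0, 0, 0.002, 0, 0, 0, 1], [0, 0, 0.002, 0, 0, 0, 1], [0, 0, 0.002, 0, 0, 0, 1], [0, 0, 0.002, 0, 0, 0, 1], [0, 0, 0, 0, 0, 0, 1], [0, 0, 0, 0, 0, 0, 1], [0, 0, 0, 0, 0, 0, 1], [0, 0, 0, 0, 0, 0, 1], [0, 0, 0, 0, 0, 0, 1], [0, 0, 0, 0, 0, 0, 1]])

```text
t: 19.15
ee_pos: [0.5249, -0.2715, 0.1009]
tool_rot: [0.828, 0.56, 0.0, 0.001]
wrist_force: [-2.7, 1.2, 6.8]
width: 0.0126
gripper_force: 70.0
```

Request:
apply_moves(motion=[[0, 0, 0, 0, 0, 0, 0.6], [0, 0, 0, 0, 0, 0, 0], [0, 0, 0, 0, 0, 0, 0], [0, 0, 0, 0, 0, 0, 0], [0, 0, -0.06, 0, 0, 0, 0], [0, 0, -0.16, 0, 0, 0, 0], [0, 0, -0.18, 0, 0, 0, 0], [0, 0, -0.2, 0, 0, 0, 0], [0, 0, -0.2, 0, 0, 0, 0], [0, 0, -0.2, 0, 0, 0, 0]])

```text
t: 20.4
ee_pos: [0.5245, -0.2711, 0.3529]
tool_rot: [0.828, 0.56, 0.0, 0.001]
wrist_force: [0.8, -0.0, -0.5]
width: 0.0851
gripper_force: 0.0
```

```bash
python3 - <<'E'
from h import *
G=Rtray(.087,.5585);h=np.array([.5170,.1640,.1275]);tcp=h+.0187*G[:,2];pre=tcp-.12*G[:,2];print(observe()['ee_pos'],tcp,pre)
plan([([.50,-.05,.36],Rtray(-.15,0),6),([.46,.14,.32],Rtray(.087,.25),7),(pre,G,7),(tcp,G,6)])
E
```

```text
[ 0.52446315 -0.27105711  0.35293295] [0.52687193 0.16486103 0.11164145] [0.46352266 0.1593357  0.21340756]
6 x [0.1371, -0.0572, -0.0048, 0.0027, 0.0012, -0.3218] mm/row 37.2
7 x [0.1074, -0.0306, 0.0203, -0.2962, 0.0353, -0.2807] mm/row 28.4
7 x [0.0108, -0.02, 0.0578, -0.3673, -0.0, -0.0] mm/row 15.5
6 x [0.0, -0.0, 0.08, 0.0, 0.0, 0.0] mm/row 20.0
```

Request:
apply_moves(motion=[[0.137, -0.057, -0.005, 0.003, 0.001, -0.322, 0], [0.137, -0.057, -0.005, 0.003, 0.001, -0.322, 0], [0.137, -0.057, -0.005, 0.003, 0.001, -0.322, 0], [0.137, -0.057, -0.005, 0.003, 0.001, -0.322, 0], [0.137, -0.057, -0.005, 0.003, 0.001, -0.322, 0], [0.137, -0.057, -0.005, 0.003, 0.001, -0.322, 0], [0.107, -0.031, 0.02, -0.296, 0.035, -0.281, 0], [0.107, -0.031, 0.02, -0.296, 0.035, -0.281, 0], [0.107, -0.031, 0.02, -0.296, 0.035, -0.281, 0], [0.107, -0.031, 0.02, -0.296, 0.035, -0.281, 0]])

```text
t: 21.65
ee_pos: [0.4811, 0.0599, 0.3374]
tool_rot: [0.71, 0.7, 0.053, 0.048]
wrist_force: [0.1, 0.8, -0.3]
width: 0.0855
gripper_force: 0.0
```

Request:
apply_moves(motion=[[0.107, -0.031, 0.02, -0.296, 0.035, -0.281, 0], [0.107, -0.031, 0.02, -0.296, 0.035, -0.281, 0], [0.107, -0.031, 0.02, -0.296, 0.035, -0.281, 0], [0.0125, -0.02, 0.058, -0.367, 0, 0, 0], [0.0125, -0.02, 0.058, -0.367, 0, 0, 0], [0.0125, -0.02, 0.058, -0.367, 0, 0, 0], [0.0125, -0.02, 0.058, -0.367, 0, 0, 0], [0.0125, -0.02, 0.058, -0.367, 0, 0, 0], [0.0125, -0.02, 0.058, -0.367, 0, 0, 0], [0.0125, -0.02, 0.058, -0.367, 0, 0, 0]])

```text
t: 22.9
ee_pos: [0.4631, 0.1615, 0.2121]
tool_rot: [0.649, 0.708, 0.204, 0.186]
wrist_force: [-0.3, -0.5, 1.0]
width: 0.0853
gripper_force: 0.0
```

```bash
python3 - <<'E'
from h import *
G=Rtray(.087,.5585);h=np.array([.5170,.1670,.1275]);tcp=h+.0187*G[:,2]
plan([(tcp,G,6)])
a=[]
for n in('top','side'):
    im,d=get_image(n);np.savez(f'{n}4.npz',im=im,d=d);a.append(im[130:430,230:550] if n=='top' else im[180:480,190:510])
    m=masks(im)['green'];P=cloud(n,m,d);q=(P[:,:2]-[.526,-.27])@np.array([[.928,.372],[-.372,.928]]);k=(np.abs(q)<[.105,.08]).all(1)&(np.abs(P[:,2]-.08)<.01)
    A=np.c_[q[k],np.ones(k.sum())];c=np.linalg.lstsq(A,P[k,2],rcond=None)[0];print(n,'green floor slope',c,k.sum())
cv2.imwrite('pics/g4.png',np.hstack(a)[...,::-1])
E
```

```text
6 x [0.0005, 0.0007, 0.0794, 0.0017, -0.0016, -0.0005] mm/row 19.9
top green floor slope [1.63589944e-05 1.76630982e-03 8.08365847e-02] 6940
side green floor slope [-0.00023425 -0.00193409  0.07842277] 6791
```

View pics/g4.png

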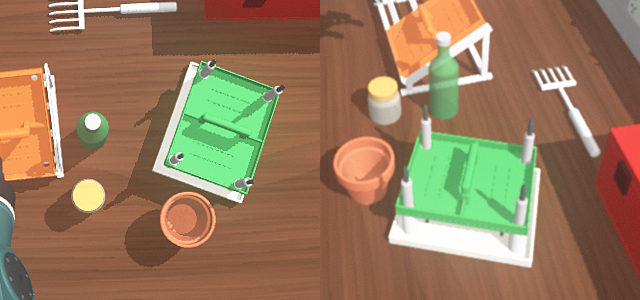

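The green tray sits level on the lower step: its floor is at about 0.080 m, with a post through each hole at crop (208,68), (275,92), (178,158) and (245,183). Next is the orange tray.

Request:
apply_moves(motion=[[0.001, 0.001, 0.079, 0.002, -0.002, 0, 0], [0.001, 0.001, 0.079, 0.002, -0.002, 0, 0], [0.001, 0.001, 0.079, 0.002, -0.002, 0, 0], [0, 0, 0.079, 0.002, -0.002, 0, 0], [0, 0, 0.079, 0.002, -0.002, 0, 0], [0, 0, 0.079, 0.002, -0.002, 0, 0], [0, 0, 0, 0, 0, 0, 0], [0, 0, 0, 0, 0, 0, 0], [0, 0, 0, 0, 0, 0, 1], [0, 0, 0, 0, 0, 0, 1]], grip_force=70)

```text
t: 24.25
ee_pos: [0.5274, 0.173, 0.1253]
tool_rot: [0.653, 0.71, 0.19, 0.184]
wrist_force: [-0.3, 0.2, -0.3]
width: 0.0516
gripper_force: 0.0
```

Request:
apply_moves(motion=[[0, 0, 0, 0, 0, 0, 1], [0, 0, 0, 0, 0, 0, 1], [0, 0, 0, 0, 0, 0, 1], [0, 0, 0, 0, 0, 0, 1], [0, 0, 0, 0, 0, 0, 1], [0, 0, 0, 0, 0, 0, 1], [0, 0, -0.02, 0, 0, 0, 1], [0, 0, -0.04, 0, 0, 0, 1], [0, 0, -0.05, 0, 0, 0, 1], [0, 0, -0.05, 0, 0, 0, 1]])

```text
t: 25.5
ee_pos: [0.5066, 0.1719, 0.1593]
tool_rot: [0.653, 0.71, 0.189, 0.183]
wrist_force: [0.5, -0.1, -3.0]
width: 0.0127
gripper_force: 68.2
```

```bash
python3 - <<'E'
from h import *
o=observe();p=np.array(o['ee_pos']);R=Ro.from_quat(o['tool_rot']).as_matrix()
plan([(p-.07*R[:,2],None,5),([.46,.16,.35],Rtray(.087,.25),8),([.49,.05,.36],Rtray(-.05,0),7),([.51,-.12,.35],Rtray(-.25,0),6),([.5247,-.271,.32],Rtray(-.381,0),6),([.5247,-.271,.236],Rtray(-.381,0),8)])
E
```

```text
5 x [-0.0, -0.0, -0.056, 0.0, 0.0, 0.0] mm/row 14.0
8 x [-0.005, 0.0206, -0.0624, 0.2952, 0.0157, -0.0023] mm/row 16.5
7 x [-0.0633, 0.0161, -0.0037, 0.2972, -0.0204, 0.1622] mm/row 16.4
6 x [-0.1107, 0.0283, 0.0067, 0.0, 0.0, 0.2778] mm/row 28.6
6 x [-0.0932, 0.0396, 0.02, 0.0, 0.0, 0.1819] mm/row 25.8
8 x [0.0, 0.0, 0.042, 0.0, 0.0, 0.0] mm/row 10.5
```

```bash
python3 - <<'E'
from h import *
o=observe();print(np.round(o['qpos'],3),o['ee_pos'],Ro.from_quat(o['tool_rot']).as_matrix().round(3).tolist(),o['wrist_force'],o['ft_torque'],np.round(o['effort'],1))
R=Ro.from_quat(o['tool_rot']).as_matrix();p=np.array(o['ee_pos']);g=p-.0187*R[:,2]
a=[]
for n in('top','side'):
    im,d=get_image(n);a.append(im[130:430,130:450] if n=='top' else im[80:380,190:510])
    m=masks(im)['orange'];P=cloud(n,m,d);q=(P-p)@R;k=(np.abs(q[:,:2])<[.09,.11]).all(1)&(np.abs(q[:,2]-.01)<.03)
    q=q[k];A=np.c_[q[:,:2],np.ones(len(q))];s=np.ones(len(q),bool)
    for t in(.01,.005,.003,.003):
        c=np.linalg.lstsq(A[s],q[s,2],rcond=None)[0];s=np.abs(A@c-q[:,2])<t
    print(n,'floor in tool frame z=',c.round(4),s.sum(),len(q))
cv2.imwrite('pics/g5.png',np.hstack(a)[...,::-1])
E
```

```text
[ 0.275  0.199  2.154 -0.4    0.286  0.547] [0.50664729 0.1718981  0.15926459] [[-0.079, 0.858, 0.508], [0.997, 0.075, 0.029], [-0.013, 0.508, -0.861]] [ 0.47170247 -0.11882171 -2.95608448] [ 0.00888745  0.53656253 -0.02128612] [ -0.1 -33.8 -20.9  -1.   -3.5   0.4]
top floor in tool frame z= [-0.0159 -0.0158  0.03  ] 5332 6900
side floor in tool frame z= [-0.0164 -0.0132  0.0303] 2950 3682
```

View pics/g5.png

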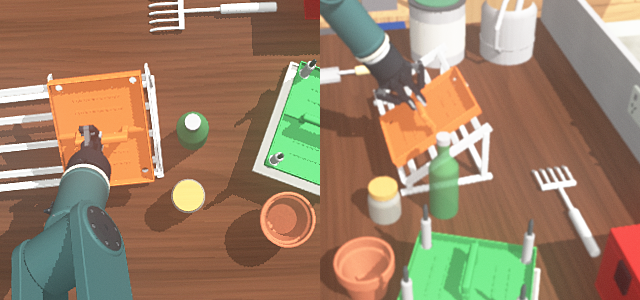

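The arm hit its joint 5 limit, so it gripped the bar 10 mm high. Even so, the fingertips overlap about 21 of the bar's 24 mm and the tray is held, tilted about 0.015 rad in the grip. I'll carry on and level out that tilt.

```bash
python3 - <<'E'
from h import *
o=observe();p=np.array(o['ee_pos']);R=Ro.from_quat(o['tool_rot']).as_matrix()
E=Ro.from_rotvec([.0145,-.016,0]).as_matrix()
plan([(p-.07*R[:,2],None,5),([.46,.16,.35],Rtray(.087,.25)@E,8),([.49,.05,.37],Rtray(-.05,0)@E,7),([.51,-.12,.36],Rtray(-.25,0)@E,6),([.5247,-.271,.33],Rtray(-.381,0)@E,6),([.5247,-.271,.247],Rtray(-.381,0)@E,8)])
E
```

```text
5 x [-0.0, 0.0, -0.056, 0.0, 0.0, 0.0] mm/row 14.0
8 x [-0.0054, 0.02, -0.0622, 0.3122, -0.0013, -0.005] mm/row 16.4
7 x [-0.0634, 0.0168, -0.0086, 0.2997, -0.0181, 0.1577] mm/row 16.5
6 x [-0.1106, 0.0284, 0.008, 0.0044, 0.004, 0.2777] mm/row 28.6
6 x [-0.0928, 0.0399, 0.0209, 0.0029, 0.0026, 0.1819] mm/row 25.8
8 x [0.0007, 0.0006, 0.0415, 0.0, 0.0, 0.0] mm/row 10.4
```

Request:
apply_moves(motion=[[0, 0, -0.056, 0, 0, 0, 1], [0, 0, -0.056, 0, 0, 0, 1], [0, 0, -0.056, 0, 0, 0, 1], [0, 0, -0.056, 0, 0, 0, 1], [0, 0, -0.056, 0, 0, 0, 1], [-0.005, 0.02, -0.062, 0.312, -0.001, -0.005, 1], [-0.005, 0.02, -0.062, 0.312, -0.001, -0.005, 1], [-0.005, 0.02, -0.062, 0.312, -0.001, -0.005, 1], [-0.005, 0.02, -0.062, 0.312, -0.001, -0.005, 1], [-0.005, 0.02, -0.062, 0.312, -0.001, -0.005, 1]])

```text
t: 26.85
ee_pos: [0.4594, 0.164, 0.3012]
tool_rot: [0.666, 0.725, 0.122, 0.122]
wrist_force: [0.8, 0.6, -3.8]
width: 0.0123
gripper_force: 68.5
```

Request:
apply_moves(motion=[[-0.005, 0.02, -0.062, 0.312, -0.001, -0.005, 1], [-0.005, 0.02, -0.062, 0.312, -0.001, -0.005, 1], [-0.005, 0.02, -0.062, 0.312, -0.001, -0.005, 1], [-0.063, 0.017, -0.009, 0.3, -0.018, 0.158, 1], [-0.063, 0.017, -0.009, 0.3, -0.018, 0.158, 1], [-0.063, 0.017, -0.009, 0.3, -0.018, 0.158, 1], [-0.063, 0.017, -0.009, 0.3, -0.018, 0.158, 1], [-0.063, 0.017, -0.009, 0.3, -0.018, 0.158, 1], [-0.063, 0.017, -0.009, 0.3, -0.018, 0.158, 1], [-0.063, 0.017, -0.009, 0.3, -0.018, 0.158, 1]])

```text
t: 28.1
ee_pos: [0.4907, 0.0514, 0.3706]
tool_rot: [0.725, 0.689, -0.011, -0.0]
wrist_force: [-0.4, -0.7, -2.9]
width: 0.0124
gripper_force: 68.5
```

Request:
apply_moves(motion=[[-0.11, 0.028, 0.008, 0.004, 0.004, 0.278, 1], [-0.11, 0.028, 0.008, 0.004, 0.004, 0.278, 1], [-0.11, 0.028, 0.008, 0.004, 0.004, 0.278, 1], [-0.11, 0.028, 0.008, 0.004, 0.004, 0.278, 1], [-0.11, 0.028, 0.008, 0.004, 0.004, 0.278, 1], [-0.11, 0.028, 0.008, 0.004, 0.004, 0.278, 1], [-0.093, 0.04, 0.018, 0.003, 0.003, 0.182, 1], [-0.093, 0.04, 0.018, 0.003, 0.003, 0.182, 1], [-0.093, 0.04, 0.018, 0.003, 0.003, 0.182, 1], [-0.093, 0.04, 0.018, 0.003, 0.003, 0.182, 1]])

```text
t: 29.35
ee_pos: [0.5223, -0.2185, 0.3432]
tool_rot: [0.816, 0.578, -0.01, -0.001]
wrist_force: [0.6, -0.9, -2.9]
width: 0.0125
gripper_force: 68.6
```

```bash
python3 - <<'E'
from h import *
E=Ro.from_rotvec([.0145,-.016,0]).as_matrix();print(observe()['ee_pos'])
plan([([.5247,-.271,.33],Rtray(-.381,0)@E,3),([.5247,-.271,.247],Rtray(-.381,0)@E,6)])
E
```

```text
[ 0.52234493 -0.21848098  0.34323867]
3 x [-0.0644, 0.0274, 0.0183, 0.0041, 0.001, 0.1203] mm/row 18.1
6 x [0.0009, 0.0008, 0.0553, 0.0, 0.0, 0.0] mm/row 13.8
```

Request:
apply_moves(motion=[[-0.064, 0.027, 0.018, 0.004, 0.001, 0.12, 1], [-0.064, 0.027, 0.018, 0.004, 0.001, 0.12, 1], [-0.064, 0.027, 0.018, 0.004, 0.001, 0.12, 1], [0.001, 0.001, 0.055, 0, 0, 0, 1], [0.001, 0.001, 0.055, 0, 0, 0, 1], [0.001, 0.001, 0.055, 0, 0, 0, 1], [0.001, 0.001, 0.055, 0, 0, 0, 1], [0.001, 0.001, 0.055, 0, 0, 0, 1], [0.001, 0.001, 0.055, 0, 0, 0, 1], [0, 0, 0, 0, 0, 0, 1]])

```text
t: 30.6
ee_pos: [0.524, -0.2695, 0.2456]
tool_rot: [0.828, 0.56, -0.012, -0.003]
wrist_force: [-0.6, -1.0, -3.0]
width: 0.0125
gripper_force: 68.6
```

```bash
sed -i 's/p\[2\]-.025 if under is None else under/p[2]-(.025 if under is None else under)/; s/st\[i,4\]>20/st[i,4]>8/' m2.py; python3 m2.py 5 orange .035
```

```text
30.6 [ 0.5239575  -0.26954097  0.24556765] yaw -0.38100721223766365 [-0.58605696 -1.04226661 -3.00216685]
top floor slope x,y [-0.0042 -0.0009] z above expected 0.0007 1485
  hole 1 1 area 808 err mm x,y(tray) -1.0 4.0
  hole 1 -1 area 1024 err mm x,y(tray) 0.2 1.2
  hole -1 1 area 491 err mm x,y(tray) -6.1 10.9
  hole -1 1 area 44 err mm x,y(tray) 1.5 -5.7
  hole -1 -1 area 894 err mm x,y(tray) -1.0 3.8
side floor slope x,y [-0.0029 -0.001 ] z above expected -0.0009 2177
  hole 1 1 area 270 err mm x,y(tray) 8.9 20.4
  hole 1 -1 area 379 err mm x,y(tray) -12.1 8.2
  hole -1 -1 area 491 err mm x,y(tray) 5.1 10.3
```

View pics/t5.png

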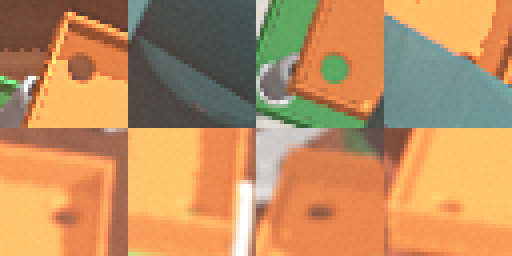

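```bash
cat > m3.py <<'E'
from h import *
import sys
tag=sys.argv[1];o=observe();p=np.array(o['ee_pos']);R=Ro.from_quat(o['tool_rot']).as_matrix()
x,y=R[:2,1],R[:2,0];x=x/np.linalg.norm(x);y=y/np.linalg.norm(y);off=[float(a)*1e-3 for a in sys.argv[2:4]]
for n,dz in(('top',.0007),('side',-.0009)):
    z=np.load(f'{n}{tag}.npz');im=z['im'].astype(np.float32);zf=p[2]-.03+dz;E=[]
    for s in((1,1),(-1,1),(-1,-1)):
        X=np.r_[p[:2]+(s[0]*.095+off[0])*x+(s[1]*.07+off[1])*y,zf];u=proj(n,X[None])[0]
        a,b=np.int32(u.round());w=6;t=cv2.resize(im[b-w:b+w+1,a-w:a+w+1],None,fx=8,fy=8,interpolation=cv2.INTER_CUBIC)
        g=(t[...,0]).clip(0,255).astype(np.uint8)  # red: bright on orange, low in hole
        th,m=cv2.threshold(g,0,255,cv2.THRESH_BINARY_INV+cv2.THRESH_OTSU)
        N,lab,st,ce=cv2.connectedComponentsWithStats(m);c0=4*(2*w+1)-.5
        ok=[i for i in range(1,N) if 300<st[i,4] and st[i,0]>0 and st[i,1]>0 and st[i,0]+st[i,2]<g.shape[1] and st[i,1]+st[i,3]<g.shape[0]]
        for i in ok:
            q=(ce[i]-c0)/8+[a,b];W=onplane(n,[q],zf)[0];c,r=rays(n,[q]);hs=-r[0,:2]/r[0,2]   # horizontal travel away from camera per metre down
            W[:2]+=hs*.0025;e=W[:2]-p[:2]-s[0]*.095*x-s[1]*.07*y
            print(n,s,'area px',st[i,4]/64,'th',th,'off mm',(e@x*1e3).round(2),(e@y*1e3).round(2))
E
python3 m3.py 5 1 -6
python3 - <<'E'
from h import *
# posts per camera with narrow band, using picture 4 (stand free of the arm, green seated)
for n in('top','side'):
    for k in('0','4'):
        d=np.load(n+k+'.npz')['d'];P=cloud(n,np.ones_like(d,bool),d)
        print(n,k,fitstand([P],[.526,-.27,-.38]),fitstand([P],[.526,-.27,-.38],((.153,.176,.0045),)))
E
```

```text
top (1, 1) area px 37.09375 th 198.0 off mm 1.19 -5.82
top (-1, 1) area px 41.171875 th 164.0 off mm 0.6 -5.58
side (1, 1) area px 18.671875 th 215.0 off mm 1.22 -11.03
side (-1, 1) area px 19.359375 th 197.0 off mm 0.13 -10.45
side (-1, -1) area px 10.46875 th 250.0 off mm 1.19 -5.67
top 0 (array([ 0.5278111 , -0.26890549, -0.3773689 ]), 344, np.float64(0.0005194913138372729)) (array([ 0.52786859, -0.26933537, -0.37740746]), 65, np.float64(0.00047444501144438666))
top 4 (array([ 0.52780992, -0.26890735, -0.37766837]), 372, np.float64(0.0005943337662338516)) (array([ 0.52796925, -0.26910037, -0.37766995]), 63, np.float64(0.000498843211728022))
side 0 (array([ 0.52490437, -0.27079247, -0.38262286]), 1066, np.float64(0.0005500247510483214)) (array([ 0.52477591, -0.27077959, -0.38047684]), 198, np.float64(0.0005494973956343656))
side 4 (array([ 0.52495567, -0.27074628, -0.38311857]), 1075, np.float64(0.0005763582187548258)) (array([ 0.52498426, -0.27068644, -0.38228305]), 195, np.float64(0.000555221501538335))
```

```bash
python3 - <<'E'
from h import *
o=observe();p=np.array(o['ee_pos']);R=Ro.from_quat(o['tool_rot']).as_matrix()
Q=R@Ro.from_rotvec([-.0035,0,-.003]).as_matrix()
plan([([.529,-.2634,.2456],Q,3),([.529,-.2634,.232],Q,3)])
E
```

```text
3 x [0.0105, 0.0018, 0.0019, -0.0097, 0.0, -0.0083] mm/row 2.7
3 x [0.0003, 0.0002, 0.0181, 0.0, 0.0, 0.0] mm/row 4.5
```

Request:
apply_moves(motion=[[0.0105, 0.002, 0.002, -0.01, 0, -0.008, 1], [0.0105, 0.002, 0.002, -0.01, 0, -0.008, 1], [0.0105, 0.002, 0.002, -0.01, 0, -0.008, 1], [0, 0, 0, 0, 0, 0, 1], [0, 0, 0.018, 0, 0, 0, 1], [0, 0, 0.018, 0, 0, 0, 1], [0, 0, 0.016, 0, 0, 0, 1], [0, 0, 0, 0, 0, 0, 1], [0, 0, 0, 0, 0, 0, 1], [0, 0, 0, 0, 0, 0, 1]])

```text
t: 31.95
ee_pos: [0.529, -0.2636, 0.2326]
tool_rot: [0.827, 0.562, -0.01, -0.0]
wrist_force: [0.9, 0.1, -2.7]
width: 0.0124
gripper_force: 68.6
```

```bash
sed -i 's/s\[0\]\*.095\*x+sy/&/; s/w=16/w=20/' m2.py; python3 m2.py 6 orange .035 | grep -v hole; python3 m3.py 6 1 -6
```

```text
31.95 [ 0.52895785 -0.26358439  0.23261845] yaw -0.37810773485780835 [ 0.9492245   0.11316616 -2.73734573]
top floor slope x,y [ 0.0019 -0.0032] z above expected 0.0008 1410
side floor slope x,y [ 0.0023 -0.0019] z above expected -0.0019 2105
top (1, 1) area px 37.71875 th 198.0 off mm 3.02 -6.3
top (-1, 1) area px 38.578125 th 163.0 off mm 2.16 -6.05
side (1, 1) area px 24.546875 th 225.0 off mm 2.37 -9.82
side (-1, 1) area px 18.921875 th 198.0 off mm 0.69 -10.31
side (-1, -1) area px 10.046875 th 250.0 off mm 2.01 -5.77
```

View pics/t6.png

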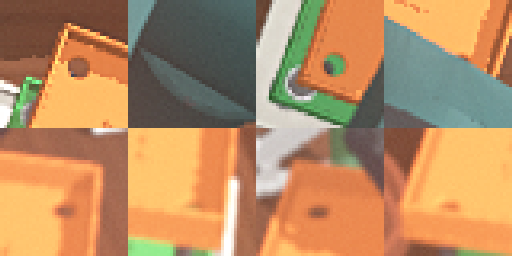

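Request:
apply_moves(motion=[[0.001, -0.0026, 0, 0, 0, 0, 1], [0.001, -0.0026, 0, 0, 0, 0, 1], [0, 0, 0.01, 0, 0, 0, 1], [0, 0, 0.01, 0, 0, 0, 1], [0, 0, 0.01, 0, 0, 0, 1], [0, 0, 0.008, 0, 0, 0, 1], [0, 0, 0.006, 0, 0, 0, 1], [0, 0, 0.006, 0, 0, 0, 1], [0, 0, 0, 0, 0, 0, 1], [0, 0, 0, 0, 0, 0, 1]])

```text
t: 33.3
ee_pos: [0.5276, -0.2627, 0.22]
tool_rot: [0.827, 0.562, -0.01, -0.0]
wrist_force: [-1.1, -0.2, -2.8]
width: 0.0124
gripper_force: 68.6
```

Request:
apply_moves(motion=[[0, 0, 0.004, 0, 0, 0, 1], [0, 0, 0.004, 0, 0, 0, 1], [0, 0, 0.004, 0, 0, 0, 1], [0, 0, 0.004, 0, 0, 0, 1], [0, 0, 0.004, 0, 0, 0, 1], [0, 0, 0, 0, 0, 0, 1], [0, 0, 0, 0, 0, 0, 1], [0, 0, 0, 0, 0, 0, 1], [0, 0, 0, 0, 0, 0, 1], [0, 0, 0, 0, 0, 0, 1]])

```text
t: 34.55
ee_pos: [0.5275, -0.2627, 0.215]
tool_rot: [0.827, 0.562, -0.01, -0.0]
wrist_force: [-0.4, 0.5, -2.7]
width: 0.0129
gripper_force: 68.6
```

```bash
python3 m2.py 7 orange .035 | grep -v hole
```

```text
34.55 [ 0.52750209 -0.26274896  0.21496331] yaw -0.3781100397757648 [-0.38545696  0.53106752 -2.71622713]
top floor slope x,y [ 0.0011 -0.0004] z above expected 0.0007 1387
side floor slope x,y [ 0.0029 -0.0011] z above expected -0.0019 2006
```

View pics/t7.png

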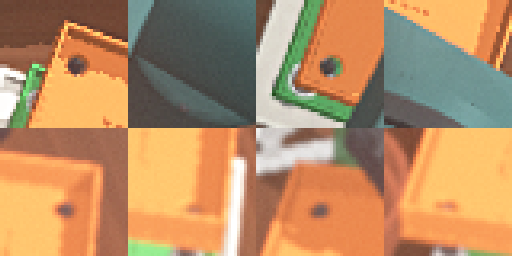

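The dark tips now show inside the holes with no contact force. I'll keep lowering slowly.

Request:
apply_moves(motion=[[0, 0, 0.006, 0, 0, 0, 1], [0, 0, 0.006, 0, 0, 0, 1], [0, 0, 0.006, 0, 0, 0, 1], [0, 0, 0.006, 0, 0, 0, 1], [0, 0, 0.006, 0, 0, 0, 1], [0, 0, 0.006, 0, 0, 0, 1], [0, 0, 0, 0, 0, 0, 1], [0, 0, 0, 0, 0, 0, 1], [0, 0, 0, 0, 0, 0, 1], [0, 0, 0, 0, 0, 0, 1]])

```text
t: 35.9
ee_pos: [0.5274, -0.2629, 0.206]
tool_rot: [0.827, 0.562, -0.01, -0.0]
wrist_force: [-0.9, -0.2, -3.4]
width: 0.0125
gripper_force: 68.6
```

Request:
apply_moves(motion=[[0, 0, 0.01, 0, 0, 0, 1], [0, 0, 0.01, 0, 0, 0, 1], [0, 0, 0.01, 0, 0, 0, 1], [0, 0, 0.01, 0, 0, 0, 1], [0, 0, 0.01, 0, 0, 0, 1], [0, 0, 0.008, 0, 0, 0, 1], [0, 0, 0.006, 0, 0, 0, 1], [0, 0, 0.004, 0, 0, 0, 1], [0, 0, 0, 0, 0, 0, 1], [0, 0, 0, 0, 0, 0, 1]])

```text
t: 37.15
ee_pos: [0.5271, -0.2631, 0.189]
tool_rot: [0.827, 0.562, -0.01, -0.0]
wrist_force: [0.5, 0.6, -3.5]
width: 0.0123
gripper_force: 68.6
```

Request:
apply_moves(motion=[[0, 0, 0.004, 0, 0, 0, 1], [0, 0, 0.004, 0, 0, 0, 1], [0, 0, 0.003, 0, 0, 0, 1], [0, 0, 0.002, 0, 0, 0, 1], [0, 0, 0.002, 0, 0, 0, 1], [0, 0, 0.002, 0, 0, 0, 1], [0, 0, 0, 0, 0, 0, 1], [0, 0, 0, 0, 0, 0, 1], [0, 0, 0, 0, 0, 0, 1], [0, 0, 0, 0, 0, 0, 1]])

```text
t: 38.4
ee_pos: [0.527, -0.2631, 0.185]
tool_rot: [0.827, 0.562, -0.01, -0.0]
wrist_force: [-1.9, 1.3, 5.8]
width: 0.0125
gripper_force: 69.5
```

Request:
apply_moves(motion=[[0, 0, 0.002, 0, 0, 0, 1], [0, 0, 0, 0, 0, 0, 1], [0, 0, 0, 0, 0, 0, 1], [0, 0, 0, 0, 0, 0, 1], [0, 0, 0, 0, 0, 0, 1], [0, 0, 0, 0, 0, 0, 1], [0, 0, 0, 0, 0, 0, 1], [0, 0, 0, 0, 0, 0, 1], [0, 0, 0, 0, 0, 0, 1], [0, 0, 0, 0, 0, 0, 1]], grip_force=30)

```text
t: 39.65
ee_pos: [0.5271, -0.2631, 0.185]
tool_rot: [0.827, 0.562, -0.01, -0.0]
wrist_force: [-2.7, 1.3, 8.7]
width: 0.0129
gripper_force: 70.2
```

Request:
apply_moves(motion=[[0, 0, 0, 0, 0, 0, 0.7], [0, 0, 0, 0, 0, 0, 0.4], [0, 0, 0, 0, 0, 0, 0], [0, 0, 0, 0, 0, 0, 0], [0, 0, 0, 0, 0, 0, 0], [0, 0, -0.06, 0, 0, 0, 0], [0, 0, -0.12, 0, 0, 0, 0], [0, 0, -0.16, 0, 0, 0, 0], [0, 0, -0.16, 0, 0, 0, 0], [0, 0, -0.1, 0, 0, 0, 0]])

```text
t: 40.9
ee_pos: [0.5303, -0.2618, 0.3379]
tool_rot: [0.827, 0.562, -0.009, 0.001]
wrist_force: [-0.2, -0.1, -0.2]
width: 0.0851
gripper_force: 0.0
```

Request:
apply_moves(motion=[[0.18, 0, 0, 0, 0, 0, 0], [0.18, 0, 0, 0, 0, 0, 0], [0.18, 0, 0, 0, 0, 0, 0], [0.18, 0, 0, 0, 0, 0, 0], [0.18, 0, 0, 0, 0, 0, 0], [0.18, 0, 0, 0, 0, 0, 0], [0, 0, 0, 0, 0, 0, 0], [0, 0, 0, 0, 0, 0, 0], [0, 0, 0, 0, 0, 0, 0], [0, 0, 0, 0, 0, 0, 0]])

```text
t: 42.15
ee_pos: [0.6289, -0.0116, 0.33]
tool_rot: [0.828, 0.561, -0.01, -0.0]
wrist_force: [-0.1, 0.1, -0.7]
width: 0.0849
gripper_force: 0.0
```

```bash
python3 - <<'E'
from h import *
o=observe();print(o['t'],o['ee_pos']);a=[]
for n in('top','side'):
    im,d=get_image(n);a.append(im[100:450,200:570] if n=='top' else im[130:480,190:560])
    for c,z0 in(('orange',.155),('green',.08)):
        m=masks(im)[c];P=cloud(n,m,d);q=(P[:,:2]-[.526,-.27])@np.array([[.928,.372],[-.372,.928]]);k=(np.abs(q)<[.105,.08]).all(1)&(np.abs(P[:,2]-z0)<.008)
        if k.sum()<50: continue
        A=np.c_[q[k],np.ones(k.sum())];s=np.ones(len(A),bool)
        for t in(.006,.003,.003):
            f=np.linalg.lstsq(A[s],P[k,2][s],rcond=None)[0];s=np.abs(A@f-P[k,2])<t
        print(n,c,'slope,z',f.round(4),s.sum())
cv2.imwrite('pics/end.png',np.hstack(a)[...,::-1])
E
```

```text
42.15 [ 0.62891519 -0.01161993  0.33002485]
top orange slope,z [-0.0009  0.0017  0.1559] 1719
side orange slope,z [-0.0006 -0.0017  0.1533] 1735
side green slope,z [-0.0043 -0.0146  0.0774] 884
```

View pics/end.png

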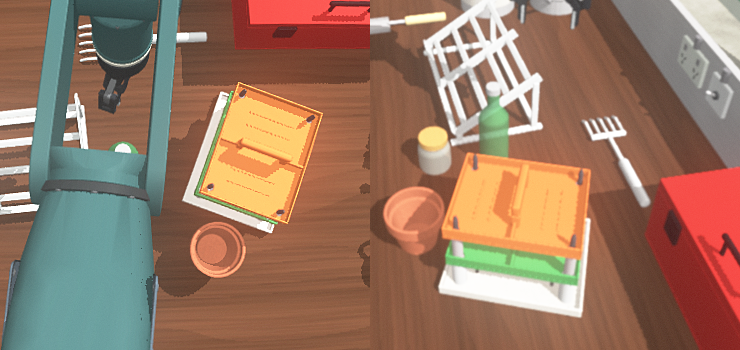

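The orange tray is level on the upper step (floor at about 0.155 m), with all four tips through its holes at crop (242,93), (310,118), (210,187) and (278,213). The green tray is below it and nothing else has moved, so I'm handing in.

```bash
python3 -c "
from bench import robot
print(robot.hand_in())"
```

```text
the job is handed in; nothing more can be done
None
```

Both trays are back on the stand, green on the lower step and then orange on the upper; both measured level and home with all four posts through their holes, the other items looked unmoved, and the job was handed in at about 42 s.

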